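Offer up the spice cupboard's top flap and hold it for the hinge pin

ROBOT

A 7-joint arm with a two-finger parallel gripper is mounted at the origin on a cart in front of the work surface, level with it; the furniture and walls round the work are solid. World frame = base frame: x ahead of the robot, y to its left, z up, the work surface at z = 0. Lengths are in mm, angles in rad, forces in N, time in s.
With the tool pointing down it reaches from about 400 to 875 mm from the base axis. Payload 19.3 kg.
Tool frame: the origin (TCP) lies at the very end of the fingers, on their centre line; the grasp point (between the pads) lies 19 mm behind it (grip_point_offset is the z of the grasp point in the tool frame, in mm); z points along the fingers, y is the line along which they close (so a half turn about z gives the same grasp; the last joint's range is limited). The gripper opens to 85 mm and grips with 20 to 120 N. Pads are 22 mm wide; open, the fingers measure 114 mm over their backs; the gripper's body (76 mm by 85 mm) begins 54 mm behind the grasp point. The pads swing forward as they close: fully open they stand 13 mm farther back than shut.
Start: joints at [-1.189, 0.521, -0.036, 1.599, 0.021, 1.021, -0.113], TCP at [272.882, 562.272, 231.291] pointing down, gripper open.
Joint ranges: [-2.91, 2.91], [-0.3, 2.13], [-1.5, 1.42], [0.17, 2.43], [-1.26, 4.41], [0.16, 1.93], [-2.52, 2.52]. Speed limits (rad/s): [1.89, 1.89, 2.39, 2.39, 3.01, 3.01, 3.01].

INTERFACE

Orientations are given as a 3x3 rotation matrix whose columns are the frame's x, y, z axes.
In Python, from workcell import movep, movel, goto_joints, open_gripper, clamp, wait, inverse_kinematics, read_state, camera, PlanningError, finish_job, grip_point_offset gives the robot as it stands. Calls block until the motion is done:
- movep(position, orientation): joint-space move of the TCP to a pose.
- movel(position, frame=None, max_speed=150, guard=None): straight line of the TCP; frame=None keeps the orientation; max_speed is the mean speed in mm/s. With guard (N) it stops when the force on the tool has changed by that much, and returns True; else False.
- goto_joints(angles): joint-space move.
- open_gripper() and clamp(): open the fingers fully, or close them until they stop; the grip force is fixed at half the most.
- wait(seconds).
- inverse_kinematics(position, orientation): joint angles nearest the present ones, or None.
- read_state(): the state.
- camera(name): name is "scene" or "top"; returns a dict with "image" (480x640x3 uint8, blue, green, red), "range_z" (480x640 float32, mm along the optical axis (not along the pixel's ray), 0 where there is no reading), "fx", "fy", "cx", "cy" (pixels), "cam_to_world" (4x4, takes a point from camera to world coordinates). Camera axes: x right, y up, looking along -z (the intrinsics and any distortion apply to the point x, -y, -z); pixel columns grow to the right and rows downward; lengths in mm; the calibration is good to about 2 mm. A picture is of the moment at which its call begins.
A pose or a line that the arm cannot do raises PlanningError and nothing moves.
- finish_job(): hands the job in; it is judged then, once.
The state is a dict: "time": time; "qpos": joint angles; "qvel": joint speeds; "joint_efforts": joint torques, N m; "eef_pos": TCP position; "tool_rot": TCP orientation; "ft_force": force on the tool from outside, world axes, zero at the start; "torque": the same for the moment, N m; "finger_gap": finger opening in mm; "gripper_force": force on a finger pad.
Only numpy, scipy, OpenCV 4.12 (cv2) and the standard library are available. Lean on these libraries where they do the work, as an engineer would, in place of code of your own. Each camera call takes 0.05 s, during which the arm holds its last target. There are 200 camera calls.

TASK

The little two-storey spice cupboard has lost both of its lift-up flaps; put the one that belongs to the top hinge up for pinning: it is the flap whose two hinge knuckles fit into the two gaps between the three knuckles at the cupboard's top front edge. Lift it by its wooden pull, outer face up, bring its knuckles gently into those gaps until the holes of all five line up, and finish while still holding it there in the gripper, level and still and not pressed against the cupboard, so that a helper can push the started pin through. Leave the other flap and everything else where they are.

Things in the scene. Friction and masses are not known exactly. Their poses are not given: they have to be found in the camera images.
- flap_two: The flap to hang, one of two; they lie outer face up, left or right by chance. Wooden board 105 (own x) by 160 (own y) by 10 mm, 0.22 kg. Origin: centre of its underside; own z up, own x to its hinge edge (away from the robot), own y left. Its steel leaf has TWO knuckles: tubes 16 mm outside, 10 mm bore, 20 mm long, centred at own y = +-23.5 mm, axis along own y at own x = 63.5, z = 10 mm.
- flap_two_pull (a point): Middle of flap_two's pull, own (-8, 0, 33) mm: a wooden rail on the outer face, 18 mm wide (own x), 90 mm long (own y), from 10 to 38 mm above the underside, sides flat and parallel. Grip it from above across the 18 mm.
- knuckle_left (a point): On flap_two's knuckle axis, outer end of its left (+y) knuckle: own (63.5, 33.5, 10) mm of flap_two.
- knuckle_right (a point): On flap_two's knuckle axis, outer end of its right (-y) knuckle: own (63.5, -33.5, 10) mm of flap_two.
- flap_three: The other flap, for the lower compartment, not wanted now. Same board, pull, origin and axes as flap_two, but its hinge leaf has THREE knuckles, each 22 mm long, centred at own y = -47, 0 and 47 mm; they would not enter the top hinge.
- cupboard: Open-fronted wooden cupboard with jars inside, 130 mm deep (own x), 164 mm wide (own y), 256 mm tall, fixed on the washer behind the flaps. Origin: centre of its underside; own x points from its front to its back, own y left; front face at own x = -65 mm. A lower hinge with two knuckles, 128 mm above the washer, is not used now.
- hinge_mid (a point): Middle of the top hinge's axis: own (-76, 0, 256) mm of the cupboard, axis along its own y. The fixed leaf has three knuckles, tubes 16 mm outside, 10 mm bore, 22 mm long, centred at own y = -47, 0, 47 mm. The two gaps are 25 mm long, open to front, above and below: 2.5 mm to spare each side of a 20 mm knuckle, and 3 mm between its tube and the cupboard's front edge.
- hinge_left (a point): On the top hinge's axis, where knuckle_left belongs: own (-76, 33.5, 256) mm of the cupboard. Beyond, the 6 mm brass pin is started in the left end knuckle; it is fixed there and sticks out 102 mm to the left.
- hinge_right (a point): On the top hinge's axis, where knuckle_right belongs: own (-76, -33.5, 256) mm of the cupboard.
- tall_bottle: clear plastic water bottle, 89 mm across, 308 mm tall, back right; a bystander; origin at the centre of its underside
- jar_glass: empty clear glass jar, 88 mm across, 138 mm tall, back left; a bystander; origin under its centre
- cup: small cream cup standing upside down, 63x88x51 mm, right of the cupboard; a bystander; origin under its centre
- pepper: small glass shaker with grey cap, 44 mm across, 90 mm tall, left of the cupboard; a bystander; origin under its centre
- spice_jar: spice jar with black lid, 45 mm across, 105 mm tall, left of the cupboard; a bystander; origin under its centre
- dropper: small brown dropper bottle, 33 mm across, 102 mm tall, right of the cupboard; a bystander; origin under its centre
- screwdriver: screwdriver with a dark wooden handle, 190 mm long, lying along the left edge of the washer; a bystander; origin at the middle of its underside, x from handle to tip

How it is judged:
By the outcome, as a careful person would: the job done as asked, in the order asked, and still so for the second after the job is handed in, while the arm keeps its last pose, push and grip.
It also fails if it takes over 40 s, if anything falls off the work surface, if the arm or the gripper's body presses on something with over 40 N, if the wrist force passes 120 N, or if a joint passes its speed limit or range.

## Working session

There is one attempt and no reset: what is moved stays moved. The work goes in short steps, each a Python script; the robot and the scene stay as the last script left them, time stands still between calls to the robot, and variables do not carry over. Pictures are saved under pics/ and viewed, at most 10 in all, crops included, and the job is handed in when it is done.

```bash
ls; mkdir -p pics
python3 - <<'E'
from workcell import *
import cv2,numpy as np
print(grip_point_offset, read_state())
for n in("scene","top"):
    c=camera(n); cv2.imwrite(f"pics/{n}0.png",c["image"]); np.savez(f"{n}0.npz",**c)
    print(n,c["fx"],c["fy"],c["cx"],c["cy"],c["cam_to_world"].round(3).tolist(),[k for k in c])
E
```

```text
pics
-18.700000000000003 {'time': 0.0, 'qpos': array([-1.18921447,  0.52200136, -0.03635042,  1.59997906,  0.02119321,
        1.02108812, -0.11280729]), 'qvel': array([-0.00120099, -0.00129018,  0.00046029, -0.00097284,  0.00101363,
       -0.00115475, -0.00038213]), 'joint_efforts': array([-4.86701319e-04, -9.27132654e+01,  1.97951876e+00, -3.69945681e+01,
        1.78304699e-02,  8.26410076e-03,  9.27449690e-06]), 'eef_pos': array([272.73388242, 561.99686315, 230.74371552]), 'tool_rot': array([[-8.99670038e-01,  4.36570320e-01, -4.22047549e-04],
       [ 4.36570520e-01,  8.99669477e-01, -1.00637520e-03],
       [-5.96502459e-05, -1.08965913e-03, -9.99999405e-01]]), 'ft_force': array([-0.18432451, -0.2631345 ,  0.98982722]), 'torque': array([0.00121574, 0.0215574 , 0.00123489]), 'gripper_force': 0.0, 'finger_gap': 85.31433557310795}
scene 555.2850047242564 555.2850047242564 318.60945637736273 236.77341516935695 [[0.573, 0.605, -0.553, -147.081], [-0.82, 0.424, -0.385, -493.88], [0.002, 0.674, 0.739, 1166.581], [0.0, 0.0, 0.0, 1.0]] ['image', 'range_z', 'fx', 'fy', 'cx', 'cy', 'cam_to_world']
top 505.7244941189244 505.7244941189244 314.97142008480216 240.818966291219 [[0.025, 0.998, -0.065, 519.692], [-1.0, 0.025, -0.009, 13.634], [-0.007, 0.066, 0.998, 1439.094], [0.0, 0.0, 0.0, 1.0]] ['image', 'range_z', 'fx', 'fy', 'cx', 'cy', 'cam_to_world']
```

View pics/scene0.png

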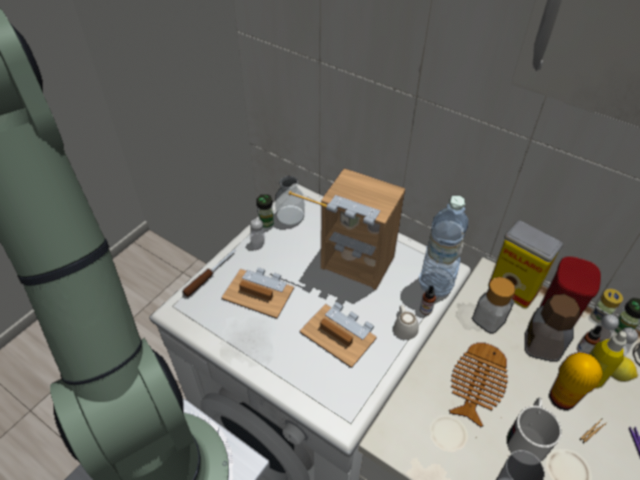

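View pics/top0.png

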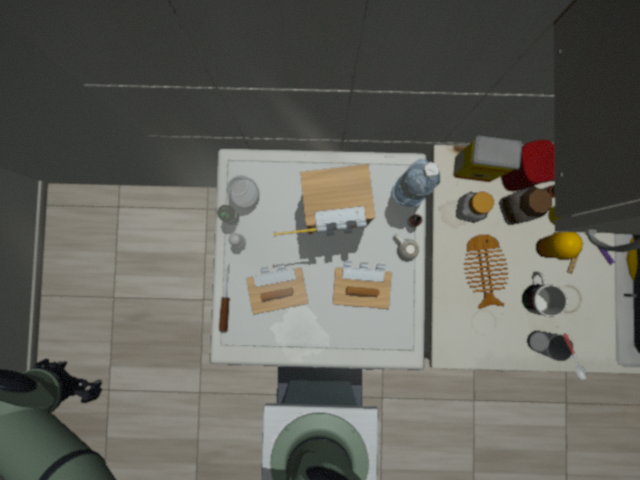

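Run:
```python
import cv2,numpy as np
t=cv2.imread("pics/top0.png"); s=cv2.imread("pics/scene0.png")
a=cv2.resize(t[155:325,235:400],None,fx=3.5,fy=3.5,interpolation=cv2.INTER_CUBIC)
cv2.imwrite("pics/tz.png",a)
b=cv2.resize(s[165:370,215:415],None,fx=2.9,fy=2.9,interpolation=cv2.INTER_CUBIC)
cv2.imwrite("pics/sz.png",b)
```

```text
(no output)
```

View pics/tz.png

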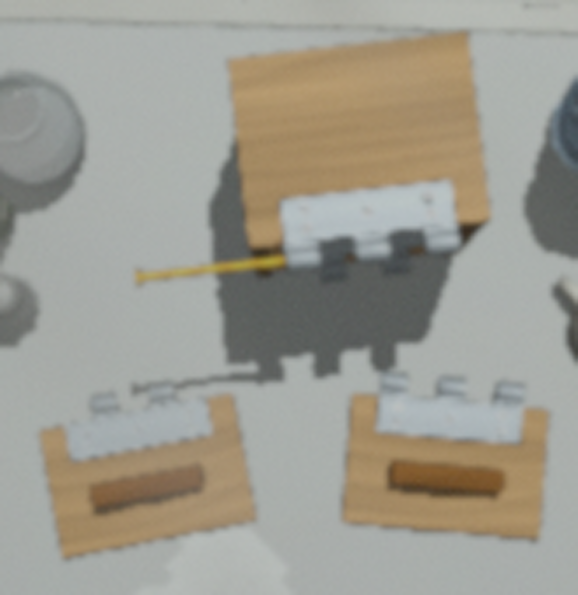

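View pics/sz.png

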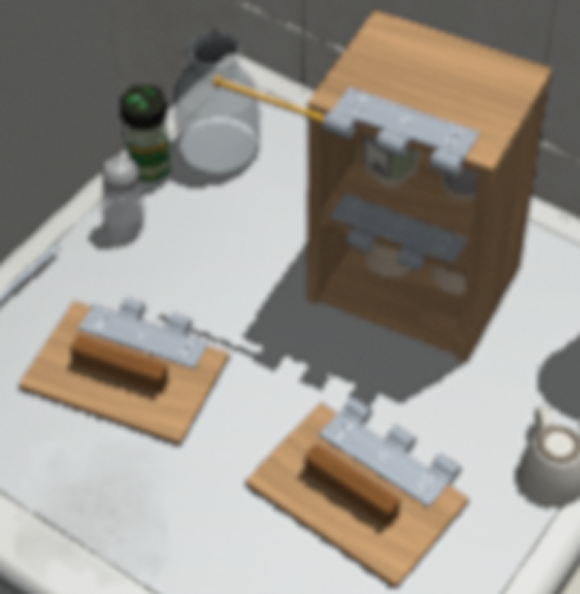

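```bash
cat > h.py <<'E'
import numpy as np,cv2
def ray(c,uv):
    T=c["cam_to_world"]; uv=np.atleast_2d(uv).astype(float)
    d=np.c_[(uv[:,0]-c["cx"])/c["fx"],-(uv[:,1]-c["cy"])/c["fy"],-np.ones(len(uv))]
    return T[:3,3],d@T[:3,:3].T
def plane(c,uv,z):
    o,d=ray(c,uv); return o+d*((z-o[2])/d[:,2])[:,None]
def proj(c,P):
    T=c["cam_to_world"]; q=(np.atleast_2d(P)-T[:3,3])@T[:3,:3]
    return np.c_[c["cx"]+c["fx"]*q[:,0]/-q[:,2],c["cy"]+c["fy"]*q[:,1]/q[:,2]]
def cloud(c):
    v,u=np.mgrid[:480,:640]; o,d=ray(c,np.c_[u.ravel(),v.ravel()])
    return (o+d*c["range_z"].reshape(-1,1)).reshape(480,640,3)
def rect(c,mask,z):
    """min-area rectangle of the largest mask blob, cast on height z"""
    cs,_=cv2.findContours(mask.astype(np.uint8),cv2.RETR_EXTERNAL,cv2.CHAIN_APPROX_NONE)
    k=max(cs,key=cv2.contourArea)[:,0]
    P=plane(c,k,z)[:,:2].astype(np.float32)
    return cv2.minAreaRect(P),cv2.boxPoints(cv2.minAreaRect(P))
E
python3 - <<'E'
from h import *
for n in("top","scene"):
    c=dict(np.load(n+"0.npz")); P=cloud(c); hsv=cv2.cvtColor(c["image"],cv2.COLOR_BGR2HSV)
    wood=(hsv[...,1]>80)&(hsv[...,0]<25)
    X,Y,Z=P[...,0],P[...,1],P[...,2]
    print(n,"zeros",(c["range_z"]==0).mean())
    roof=(Z>246)&(Z<268)&(X>550)&(X<850)&(abs(Y)<250)
    print("roof z",np.median(Z[roof&wood]),Z[roof&wood].std(), (roof&wood).sum())
    r,b=rect(c,roof&wood&(hsv[...,2]>110),256); print("roof",r,b.round(1).tolist())
    for nm,lo,hi in(("L",0,240),("R",-240,0)):
        m=(Z>4)&(Z<60)&(X>380)&(X<600)&(Y>lo)&(Y<hi)
        mw=m&wood&(Z<20)
        print(nm,"board z",np.median(Z[mw]),Z[mw].std())
        r,b=rect(c,mw,10); print(r,b.round(1).tolist())
        pl=m&(Z>33)&wood; print("pull",pl.sum(),np.median(Z[pl])); r,b=rect(c,pl,38); print(r)
    st=(Z>250)&(Z<275)&(X>550)&(X<760)&(abs(Y)<150)&(hsv[...,1]<50)
    print("hinge steel",st.sum(),P[st].min(0),P[st].max(0)); r,b=rect(c,st,262);print(r,b.tolist())
E
```

```text
top zeros 0.00400390625
roof z 256.4492172907676 2.3535425344338368 2976
roof ((707.0723876953125, -24.413040161132812), (127.3059310913086, 161.02284240722656), 8.086958885192871) [[632.7000122070312, 46.29999923706055], [655.4000244140625, -113.0999984741211], [781.4000244140625, -95.19999694824219], [758.7999877929688, 64.30000305175781]]
L board z 10.655472939381411 2.9046339809114614
((469.8613586425781, 130.3451690673828), (98.5428237915039, 153.18521118164062), 12.276066780090332) [[405.3999938964844, 194.6999969482422], [438.0, 45.0], [534.2999877929688, 66.0], [501.70001220703125, 215.6999969482422]]
pull 207 38.09377472952292
((463.8636169433594, 129.9432830810547), (17.654651641845703, 89.28536224365234), 12.297680854797363)
R board z 10.517932182840013 2.94545953007405
((483.5357666015625, -108.71979522705078), (155.1315155029297, 99.42593383789062), 85.84417724609375) [[428.29998779296875, -182.5], [527.5, -189.6999969482422], [538.7000122070312, -35.0], [439.6000061035156, -27.799999237060547]]
pull 203 38.795033157131684
((477.42645263671875, -107.08047485351562), (89.
[... 1214 characters left out ...]
, -111.6558837890625), (156.04222106933594, 103.15746307373047), 86.72614288330078) [[427.1000061035156, -186.60000610351562], [530.0999755859375, -192.5], [539.0, -36.70000076293945], [436.0, -30.799999237060547]]
pull 253 38.06165018131696
((475.3759460449219, -111.27716064453125), (90.17607116699219, 20.84142303466797), 86.27560424804688)
hinge steel 721 [616.45919764 -95.55582551 250.30095616] [681.6921612   44.667832   268.02861401]
((646.060302734375, -36.32431411743164), (53.30789566040039, 119.279296875), 8.31057071685791) [[611.0659790039062, 18.83654022216797], [628.3064575195312, -99.19022369384766], [681.0546264648438, -91.48516845703125], [663.8141479492188, 26.541595458984375]]
```

```bash
cat >> h.py <<'E'
def R(yaw,half=False):
    """tool down, closing line (tool y) along heading yaw (deg)"""
    a=np.radians(yaw+(180 if half else 0)); y=np.array([np.cos(a),np.sin(a),0]); z=np.array([0,0,-1.])
    return np.c_[np.cross(y,z),y,z]
def snap(k):
    from workcell import camera
    out=[]
    for n in("scene","top"):
        c=camera(n); np.savez(f"{n}{k}.npz",**c); cv2.imwrite(f"pics/{n}{k}.png",c["image"]); out.append(c)
    return out
E
python3 - <<'E'
from h import *
from workcell import *
g=[462.7,128.2]
for hf in(0,1):
    print(hf,[None if (q:=inverse_kinematics(p,R(y,hf))) is None else q.round(2).tolist() for p,y in(([*g,120],12.25),([*g,15],12.25),([511,-52,275],8.1),([560,-45,261],8.1))])
E
```

```text
0 [[-0.59, 0.48, 0.26, 2.08, -0.21, 0.6, 0.03], [-0.5, 0.68, 0.15, 2.12, -0.26, 0.36, 0.07], [-0.42, 0.33, 0.53, 1.86, -0.19, 1.01, 0.33], [-0.4, 0.43, 0.53, 1.76, -0.25, 1.02, 0.36]]
1 [[-1.16, 0.9, 1.22, 2.11, -1.07, 0.99, -2.26], [-0.09, 0.69, -0.4, 2.1, 0.59, 0.46, 2.41], [-0.83, 0.59, 1.24, 1.87, -0.62, 1.14, -2.37], [-0.77, 0.72, 1.23, 1.77, -0.73, 1.2, -2.32]]
```

Run:
```python
from h import *
from workcell import *
g=[462.7,128.2]; F=R(12.25)
movep([*g,110],F)
movel([*g,15],max_speed=100,guard=15)
s=read_state(); print(s["time"],s["eef_pos"],s["ft_force"])
clamp(); s=read_state(); print(s["time"],s["eef_pos"],s["finger_gap"],s["gripper_force"],s["ft_force"])
p=s["eef_pos"]; movel([p[0],p[1],90],max_speed=100); 
s=read_state(); print(s["time"],s["eef_pos"],s["tool_rot"].round(3).tolist(),s["finger_gap"],s["ft_force"],s["torque"])
snap(1)
```

```text
2.9833 [463.00109482 128.3118834   15.46080082] [-0.60882694  0.34977289  0.01224658]
3.6167 [462.7748382  128.24156925  15.28189172] 16.695196349587086 59.70920026302338 [-0.52708901 -0.20194815  8.66273616]
4.5167 [462.50793169 128.20174804  89.60364294] [[-0.212, 0.977, -0.001], [0.977, 0.212, -0.0], [-0.0, -0.001, -1.0]] 17.030040884876005 [-0.00372638  0.14626415 -2.59616357] [-0.00259324  0.03317808  0.00262771]
```

Run:
```python
from h import *
from workcell import *
s=read_state(); p=s["eef_pos"]; movel([p[0],p[1],261.3],max_speed=150)
a=np.radians(8.1); ux=np.array([np.cos(a),np.sin(a)])
t=np.array([630.5,-36.7])-ux*(71.5+40)
movel([*t,261.3],frame=R(8.1),max_speed=120)
wait(0.3)
s=read_state(); print(s["time"],t,s["eef_pos"],s["tool_rot"].round(3).tolist(),s["finger_gap"],s["ft_force"],s["torque"])
S,T=snap(2)
a=cv2.resize(T["image"][170:290,270:400],None,fx=4,fy=4,interpolation=cv2.INTER_CUBIC)
b=cv2.resize(S["image"][160:290,290:420],None,fx=4,fy=4,interpolation=cv2.INTER_CUBIC)
cv2.imwrite("pics/z2a.png",a[:480]);cv2.imwrite("pics/z2b.png",b)
```

```text
7.9417 [520.11236216 -52.41048736] [520.11397308 -52.21811536 261.31545066] [[-0.141, 0.99, 0.0], [0.99, 0.141, 0.0], [0.0, 0.0, -1.0]] 16.576071119132727 [ 0.81951442  1.02806675 -2.02402083] [-0.01706541  0.01166193  0.00390379]
```

View pics/z2a.png

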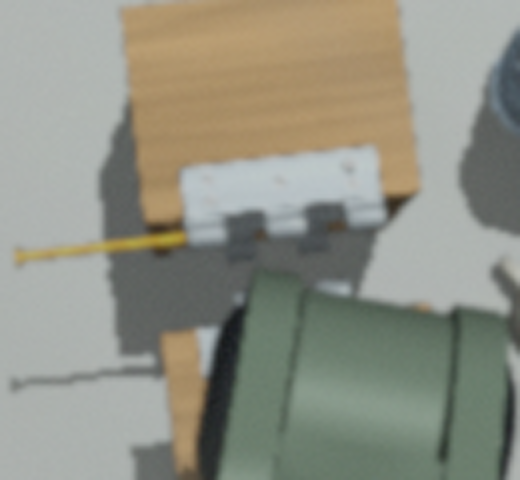

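View pics/z2b.png

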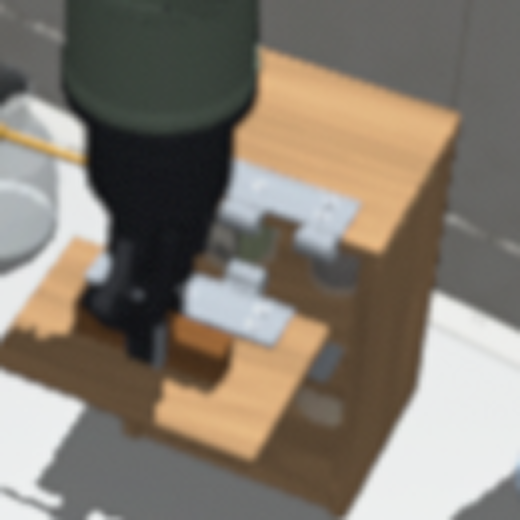

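```bash
cat >> h.py <<'E'
from scipy.ndimage import map_coordinates
def prof(c,o,yaw,xs,ys,z):
    """grey level along points own (xs,ys) of a frame at o,yaw, height z"""
    a=np.radians(yaw); xs,ys=np.broadcast_arrays(np.asarray(xs,float),np.asarray(ys,float))
    P=np.c_[o[0]+xs*np.cos(a)-ys*np.sin(a),o[1]+xs*np.sin(a)+ys*np.cos(a),np.full(xs.size,z)]
    uv=proj(c,P); g=cv2.cvtColor(c["image"],cv2.COLOR_BGR2GRAY).astype(float)
    return map_coordinates(g,[uv[:,1],uv[:,0]],order=1)
E
python3 - <<'E'
from h import *
S=dict(np.load("scene2.npz"));T=dict(np.load("top2.npz"))
np.set_printoptions(linewidth=250)
a=np.radians(8.1); ux=np.array([np.cos(a),np.sin(a)])
hm=np.array([630.5,-36.7]); fm=np.array([520.1,-52.2])+71.5*ux
ys=np.arange(-66,67,2)
print(ys)
for n,c in(("S",S),("T",T)):
    for x in(-6,-3,0): print(n,"hinge",x); print(prof(c,hm,8.1,x,ys,264 if x==0 else 262).round().astype(int))
    for x in(0,3,6): print(n,"flap",x); print(prof(c,fm,8.1,x,ys,264 if x==0 else 262).round().astype(int))
E
```

```text
[-66 -64 -62 -60 -58 -56 -54 -52 -50 -48 -46 -44 -42 -40 -38 -36 -34 -32 -30 -28 -26 -24 -22 -20 -18 -16 -14 -12 -10  -8  -6  -4  -2   0   2   4   6   8  10  12  14  16  18  20  22  24  26  28  30  32  34  36  38  40  42  44  46  48  50  52  54  56
  58  60  62  64  66]
S hinge -6
[ 82  93 108 119 125 127 126 125 123 121 120 118 115 108  97  85  82  83  86  88  88  83  81  83  89 100 110 119 126 127 125 123 122 120 118 116 109  93  69  43  28  24  22  22  22  22  22  23  24  23  22  23  24  23  22  23  23  23  23  23  23  24
  23  23  24  24  23]
S hinge -3
[ 81  93 114 132 146 155 156 155 153 151 149 148 145 137 119 100  85  82  85  88  87  85  80  80  85  97 115 138 151 156 155 153 151 150 148 145 138 122  92  60  34  23  23  22  22  23  23  25  24  23  23  22  23  23  22  23  23  23  23  24  23  24
  23  23  24  23  23]
S hinge 0
[ 80  90 110 142 173 187 191 191 189 188 188 186 181 171 147 110  87  80  81  81  80  79  78  77  80  96 125 156 180 189 190 190 188 187 186 184 175 153 117  68  36  23  22  23  22  23  23  23  22  24  23  23  23  23  23  23  24  24  23  23  23  22
  22  
[... 1840 characters left out ...]
89  98 103 105 105 106 108 106 106 108 109 108 110 106  92  78  80  90  93  90  93  95  95  95  95  95  95  94  96  95
  94  94  95  94  95]
T flap 3
[178 179 178 178 177 177 178 178 178 178 178 176 170 150 121 106 115 138 157 159 154 149 143 135 126 118 106  95  88  82  81  86  93  98 101 101 102 103 104 104 104 105 105 106 105 100  86  83 103 117 116 106  97  95  94  95  96  95  94  96  96  95
  95  95  94  95  97]
T flap 6
[178 179 178 177 178 178 178 178 177 177 176 170 154 128 106  99 104 114 122 127 129 130 131 131 128 122 112  99  92  90  90  91  95  96  96  98  98  99  99 100 101 102 102 101  98  92  83  86 104 112 110 103  97  96  95  95  95  95  95  96  95  95
  96  96  95  95  95]
```

Run:
```python
from h import *
S=dict(np.load("scene2.npz"));T=dict(np.load("top2.npz"))
np.set_printoptions(linewidth=250)
a=np.radians(8.1); ux=np.array([np.cos(a),np.sin(a)])
hm=np.array([630.5,-36.7]); fm=np.array([520.1,-52.2])+71.5*ux
xs=np.arange(-20,21,1.); print(xs.astype(int))
for n,c,oh,of in(("S",S,-2,-1),("T",T,-.3,.5)):
    for y in(-52,-47,-42,-4,0,4)+((43,47,51) if n=="T" else ()): print(n,"hinge",y,prof(c,hm,8.1,xs,y+oh,256).round().astype(int))
    for y in(-28,-24,-20): print(n,"flap",y,prof(c,fm,8.1,xs,y+of,256).round().astype(int))
```

```text
[-20 -19 -18 -17 -16 -15 -14 -13 -12 -11 -10  -9  -8  -7  -6  -5  -4  -3  -2  -1   0   1   2   3   4   5   6   7   8   9  10  11  12  13  14  15  16  17  18  19  20]
S hinge -52 [ 79  79  78  77  75  74  73  72  71  71  71  72  74  78  82  88  96 104 113 123 132 141 150 159 167 174 180 183 185 188 190 188 187 186 185 184 185 186 189 191 195]
S hinge -47 [ 77  76  75  75  75  75  75  75  75  76  76  77  79  81  85  89  94 101 110 119 129 139 149 159 167 175 183 189 193 195 197 198 197 196 195 195 195 195 196 197 199]
S hinge -42 [ 76  76  75  75  74  74  73  73  73  73  73  74  76  77  80  86  92  98 106 115 125 134 144 154 164 171 178 185 191 194 196 198 198 197 196 194 193 194 194 195 196]
S hinge -4 [ 85  86  86  86  85  83  80  78  75  72  74  75  77  80  85  89  96 104 113 123 132 142 151 160 167 175 181 184 186 188 190 189 187 186 186 186 187 189 192 195 197]
S hinge 0 [ 87  92  95  98  99  99  98  97  94  90  87  84  82  82  83  88  93 100 108 119 129 139 148 157 167 175 181 187 193 195 196 196 196 194 193 191 191 192 194 196 198]
S hinge 4 [ 85  90  93  96 100 101 102 102 102 
[... 2084 characters left out ...]
 51 [ 95  95  96  96  96  95  95  95  95  96  96  95  94  94  94  96 102 108 120 132 143 154 164 169 173 172 168 165 162 159 164 170 176 182 186 189 191 191 191 191 190]
T flap -28 [109 109 108 108 106 104 103 102 101  99  98  96  94  93  92  92  96 101 115 131 144 155 164 159 153 144 132 120 108  97  94  92  92  92  93  94  95  95  95  95  95]
T flap -24 [110 108 108 107 107 106 105 104 103 101 100  98  96  95  93  92  93  95 100 111 121 131 142 146 145 142 133 124 115 106  99  97  95  95  95  95  94  94  94  94  94]
T flap -20 [111 110 109 109 108 108 108 106 104 103 102 101  99  97  95  94  92  92  91  97 104 112 121 130 133 137 133 127 120 110 102  98  95  94  94  94  94  95  94  94  94]
```

```bash
cat >> h.py <<'E'
def level(c,tcp,yaw,hm):
    """plane fits: held board's outer face (flap frame: z, slope x, slope y) and roof z"""
    P=cloud(c); hsv=cv2.cvtColor(c["image"],cv2.COLOR_BGR2HSV); wood=(hsv[...,1]>80)&(hsv[...,0]<25)&(hsv[...,2]>90)
    wood=cv2.erode(wood.astype(np.uint8),np.ones((3,3)))>0
    a=np.radians(yaw); u=np.array([np.cos(a),np.sin(a)]); v=np.array([-u[1],u[0]])
    q=P[...,:2]-np.asarray(tcp[:2]); x=q@u-8; y=q@v
    m=wood&(abs(x)<50)&(abs(y)<77)&(abs(P[...,2]-256)<9)
    A=np.c_[np.ones(m.sum()),x[m],y[m]]; s=np.linalg.lstsq(A,P[...,2][m],rcond=None)[0]
    se=np.sqrt(np.diag(np.linalg.inv(A.T@A)))*np.std(P[...,2][m]-A@s)
    w=(P[...,:2]-np.asarray(hm)); rx=w@u; ry=w@v
    r=wood&(rx>40)&(rx<135)&(abs(ry)<75)&(abs(P[...,2]-256)<9)
    return m.sum(),s,se,r.sum(),P[...,2][r].mean()
E
python3 - <<'E'
from h import *
for n in("scene2","top2"):
    print(n,*level(dict(np.load(n+".npz")),[520.1,-52.2],8.1,[630.5,-36.7]))
E
```

```text
scene2 1107 [ 2.56249732e+02  3.45027992e-03 -2.04822043e-04] [0.07346768 0.00229806 0.0011277 ] 1073 256.6028948032513
top2 151 [ 2.57592532e+02  2.20865272e-03 -1.87873249e-02] [3.57527775 0.0090784  0.05050369] 2324 256.4729391300764
```

Run:
```python
from h import *
from workcell import *
a=np.radians(8.1); u=np.array([np.cos(a),np.sin(a)]); v=np.array([-u[1],u[0]])
p=read_state()["eef_pos"][:2]
movel([*(p-1.0*v),261.6],frame=R(8.15),max_speed=40)
t=np.array([630.5,-36.7])-1.0*v-71.5*u+.2*v
print(movel([*(t-20*u),261.6],max_speed=60,guard=8), movel([*(t-4*u),261.6],max_speed=25,guard=6))
wait(.3); s=read_state(); print(s["time"],t-4*u,s["eef_pos"],s["ft_force"],s["torque"])
S,T=snap(3)
np.set_printoptions(linewidth=250)
hm=np.array([630.5,-36.7]); ys=np.arange(-66,67,2); print(ys)
for n,c in(("S",S),("T",T)):
    for x in(-3,0,3): print(n,x,prof(c,hm,8.15,x,ys,264 if x==0 else 262).round().astype(int))
xs=np.arange(-20,21); print(xs)
for y in(-49,-27,-24.5,-22,-2): print("S",y,prof(S,hm,8.15,xs,y,256).round().astype(int))
for y in(-47,-27,-24,-21,0,24,47): print("T",y,prof(T,hm,8.15,xs,y,256).round().astype(int))
a=cv2.resize(T["image"][190:260,300:400],None,fx=4,fy=4,interpolation=cv2.INTER_CUBIC)
b=cv2.resize(S["image"][180:260,300:400],None,fx=4,fy=4,interpolation=cv2.INTER_CUBIC)
cv2.imwrite("pics/z3.png",np.vstack([a,b]))
```

```text
False False
9.8667 [555.86593483 -48.13006194] [555.81016656 -48.14340916 261.64801269] [ 0.50627389 -0.30112135 -2.6979179 ] [ 0.01091578  0.07140692 -0.00547325]
[-66 -64 -62 -60 -58 -56 -54 -52 -50 -48 -46 -44 -42 -40 -38 -36 -34 -32 -30 -28 -26 -24 -22 -20 -18 -16 -14 -12 -10  -8  -6  -4  -2   0   2   4   6   8  10  12  14  16  18  20  22  24  26  28  30  32  34  36  38  40  42  44  46  48  50  52  54  56
  58  60  62  64  66]
S -3 [ 80  94 113 132 147 155 157 155 154 152 150 148 145 137 129 133 153 177 186 188 186 186 187 184 177 165 151 146 152 156 155 153 150 140 119  92  65  39  26  21  20  21  24  24  24  23  21  22  21  21  21  23  25  26  26  26  27  27  26  25  24  30
  51  83 116 129 133]
S 0 [ 80  90 111 142 173 186 191 191 189 188 188 186 182 171 149 129 133 146 150 150 151 151 149 147 149 145 147 162 180 188 190 189 179 157 119  77  46  29  22  21  21  21  23  24  24  25  24  22  20  21  22  22  23  24  23  23  23  22  22  22  22  26
  44  81 119 140 147]
S 3 [ 82  84 100 131 163 186 195 195 193 193 193 192 191 182 158 133 120 129 133 133 135 135 132 131 134 134 138 1
[... 2513 characters left out ...]
183 187 190 191]
T -21 [119 119 119 117 116 116 115 115 114 114 113 113 112 112 111 109 108 107 107 106 105 104 103 103 101  99  96  93  91  89  87  92  97 110 130 150 165 180 185 188 190]
T 0 [109 106 104 102  99  96  94  92  92  92  92  92  94  96  98 101 105 107 110 110 109 109 109 109 109 109 108 107 106 106 105 105 105 105 103 102 101 100  98  96  95]
T 24 [120 120 121 120 119 119 119 120 120 120 120 121 121 120 119 119 119 119 118 118 118 118 116 115 113 111 108 106 104 102 101 100  98  97  98 100 104 110 117 129 140]
T 47 [ 30  30  30  31  32  33  34  35  38  40  43  45  48  55  61  71  83  96 113 129 142 155 165 171 176 174 171 167 163 162 167 171 177 182 185 186 187 188 189 188 188]
```

View pics/z3.png

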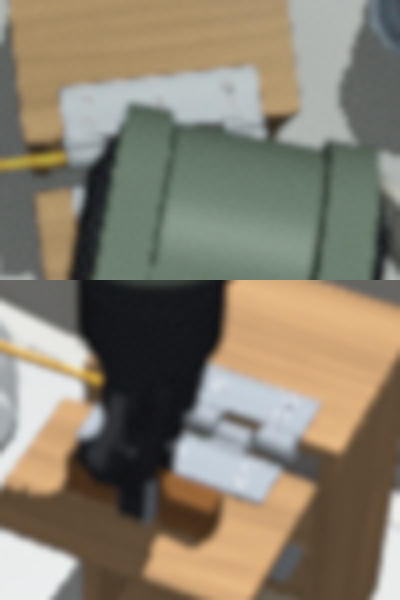

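Run:
```python
from h import *
a=np.radians(8.1); ux=np.array([np.cos(a),np.sin(a)])
hm=np.array([630.5,-36.7]); fm=np.array([520.11,-52.22])+71.5*ux
xs=np.arange(-20,20.01,.25)
def edge(c,o,off,y):
    p=prof(c,o,8.12,xs+off,y,256); lo,hi=np.percentile(p,8),np.percentile(p,92); i=np.where(np.diff(p>(lo+hi)/2))[0]
    return [round(float(xs[k]+.12),1) for k in i],int(lo),int(hi)
for n,fy,ry in(("top2",(62,66,70,74),(66,70,74,-66,-70,-74)),("scene2",(-58,-62,-66,-70,-74),(-66,-70,-74))):
    c=dict(np.load(n+".npz"))
    for y in fy: print(n,"board",y,edge(c,fm,-11,y))
    for y in ry: print(n,"roof",y,edge(c,hm,11,y))
for y in(-66,-70,-74): print("scene0 roof",y,edge(dict(np.load("scene0.npz")),hm,11,y))
# board side edges / roof side edges (own y)
def sedge(c,o,x,off):
    p=prof(c,o,8.12,x,xs+off,256); lo,hi=np.percentile(p,8),np.percentile(p,92); i=np.where(np.diff(p>(lo+hi)/2))[0]
    return [round(float(xs[k]+.12),1) for k in i],int(lo),int(hi)
S=dict(np.load("scene2.npz"));T=dict(np.load("top2.npz"))
for x in(-20,-30,-40,-60): print("S board right",x,sedge(S,fm,x,-80),"T board left",sedge(T,fm,x,80))
for x in(20,40,60,80): print("S roof right",x,sedge(S,hm,x,-82),"T roof left",sedge(T,hm,x,82),"T right",sedge(T,hm,x,-82))
```

```text
top2 board 62 ([-0.6], 94, 151)
top2 board 66 ([-1.1], 94, 152)
top2 board 70 ([-1.4], 94, 154)
top2 board 74 ([-1.1], 95, 153)
top2 roof 66 ([-10.4, -4.6, 3.6], 83, 154)
top2 roof 70 ([-10.9, -4.6, 3.1], 71, 153)
top2 roof 74 ([-10.9, -4.6, 3.4], 61, 153)
top2 roof -66 ([-8.4, 3.1], 59, 178)
top2 roof -70 ([-5.4, 3.9], 83, 178)
top2 roof -74 ([-3.1, 4.6], 117, 179)
scene2 board -58 ([1.9], 79, 185)
scene2 board -62 ([0.4], 78, 181)
scene2 board -66 ([-0.1], 77, 184)
scene2 board -70 ([0.1], 78, 183)
scene2 board -74 ([0.1], 79, 184)
scene2 roof -66 ([2.6], 76, 187)
scene2 roof -70 ([2.6], 76, 188)
scene2 roof -74 ([2.6], 74, 190)
scene0 roof -66 ([2.9], 64, 163)
scene0 roof -70 ([2.6], 64, 165)
scene0 roof -74 ([2.6], 63, 165)
S board right -20 ([-0.9], 75, 181) T board left ([-0.1], 102, 153)
S board right -30 ([-1.1], 74, 182) T board left ([-0.6, 8.4, 12.1], 107, 147)
S board right -40 ([-0.9], 76, 170) T board left ([1.4], 140, 176)
S board right -60 ([-0.6], 90, 183) T board left ([-11.9, -5.4, -1.6], 107, 176)
S roof right 20 ([-2.1], 76, 189) T roof left ([-0.4], 95, 152) T right ([-19.9, 0.4], 157, 178)
S roof right 40 ([-1.9], 77, 184) T roof left ([-0.6], 95, 139) T right ([0.1], 151, 178)
S roof right 60 ([-1.9], 77, 182) T roof left ([-1.4, 14.4], 95, 157) T right ([-0.4], 150, 179)
S roof right 80 ([-2.1], 77, 178) T roof left ([-16.1, -15.1, 5.9], 111, 180) T right ([-0.4], 149, 179)
```

Run:
```python
from h import *
from workcell import *
a=np.radians(8.12); u=np.array([np.cos(a),np.sin(a)])
p=read_state()["eef_pos"][:2]
def show(k,h):
    s=read_state(); print(k,h,round(s["time"],2),"adv",round(float((s["eef_pos"][:2]-p)@u),2),s["eef_pos"].round(2),s["ft_force"].round(2),s["torque"].round(3),round(s["finger_gap"],2))
show("0",0)
h=movel([*(p+6.5*u),261.6],max_speed=15,guard=3); wait(.3); show("mid",h)
snap(4)
if not h:
    h=movel([*(p+12.5*u),261.6],max_speed=6,guard=3); show("probe",h)
```

```text
0 0 9.97 adv 0.0 [555.85 -48.14 261.65] [ 0.17 -0.45 -1.25] [-0.007 -0.001  0.022] 16.89
mid False 10.85 adv 6.48 [562.26 -47.23 261.63] [-0.22  0.43 -2.89] [-0.015  0.062 -0.01 ] 17.0
probe True 11.62 adv 9.94 [565.66 -46.54 261.03] [ 0.52  0.09 -3.25] [-0.041  0.06   0.031] 16.6
```

Run:
```python
from h import *
from workcell import *
a=np.radians(8.12); u=np.array([np.cos(a),np.sin(a)])
p=np.array([555.85,-48.14])
def avg():
    f=[];q=[]
    for _ in range(10):
        wait(.02); s=read_state(); f.append(s["ft_force"]); q.append(s["eef_pos"])
    return np.mean(f,0),np.mean(q,0),s["time"]
f0=None
for d in(6.9,8.5,9.5,10,10.5,11,11.5):
    h=movel([*(p+d*u),261.6],max_speed=10,guard=8); f,q,t=avg()
    f0=f if f0 is None else f0; df=f-f0
    print(d,h,"adv",round(float((q[:2]-p)@u),2),q.round(2),"df",df.round(2),"along",round(float(df[:2]@u),2),round(t,2))
    if h or df[:2]@u<-2: break
movel([*(p+6.9*u),261.6],max_speed=15); f,q,t=avg(); print(f-f0,q,t)
S,T=snap(5)
```

```text
6.9 False adv 6.92 [562.69 -47.14 261.6 ] df [0. 0. 0.] along 0.0 12.24
8.5 False adv 8.51 [564.27 -46.94 261.58] df [ 0.36 -0.1  -0.28] along 0.34 12.72
9.5 False adv 9.51 [565.26 -46.8  261.59] df [ 0.15  0.08 -0.16] along 0.16 13.13
10 False adv 10.01 [565.75 -46.73 261.6 ] df [ 0.06 -0.1   0.05] along 0.05 13.55
10.5 False adv 10.31 [566.05 -46.64 261.55] df [-2.93  0.65  1.2 ] along -2.81 13.97
[0.03914036 0.09265711 0.03977785] [562.79012708 -47.14759676 261.66182736] 14.525
```

Run:
```python
from h import *
from workcell import *
a=np.radians(8.12); u=np.array([np.cos(a),np.sin(a)]); v=np.array([-u[1],u[0]])
b=np.array([555.85,-48.14])+7.1*u
def avg():
    f=[];q=[]
    for _ in range(8):
        wait(.02); s=read_state(); f.append(s["ft_force"]); q.append(s["eef_pos"])
    return np.mean(f,0),np.mean(q,0),s["time"]
movel([*b,261.6],max_speed=10); f0,q,t=avg(); lim=[]
for sg in(-1,1):
    for d in np.arange(1,4.6,.5):
        h=movel([*(b+sg*d*v),261.6],max_speed=10,guard=6); f,q,t=avg(); fy=(f-f0)[:2]@v
        if h or abs(fy)>1.5: break
    lim.append(float((q[:2]-b)@v)); print(sg*d,h,"at",lim[-1],"fy",fy,(f-f0).round(2),t)
    movel([*b,261.6],max_speed=15)
print(lim,np.mean(lim)); f,q,t=avg(); print((f-f0).round(2),q,t)
c=snap(6)[0]; print(*level(c,q,8.12,[633.6,-36.9]))
```

```text
-2.5 False at -2.31077963483137 fy 1.9893751476736716 [-0.49  1.94  0.26] 16.5417
3.5 False at 3.159351940650191 fy -4.334067907065909 [ 1.03 -4.23  0.11] 19.1583
[-2.31077963483137, 3.159351940650191] 0.42428615290941063
[-0.22  0.13  0.07] [562.86443358 -46.91114379 261.56615768] 19.675
1032 [ 2.56587552e+02 -1.45539012e-03 -1.41287112e-03] [0.07454128 0.0023366  0.00114354] 987 256.5150393354419
```

Run:
```python
from h import *
from workcell import *
a=np.radians(8.12); u=np.array([np.cos(a),np.sin(a)]); v=np.array([-u[1],u[0]])
b=np.array([555.85,-48.14])+7.1*u+.35*v
movel([*b,261.6],frame=R(8.12),max_speed=5); wait(.6)
s=read_state(); print(s["time"],b,s["eef_pos"],s["tool_rot"].round(4).tolist(),s["ft_force"],abs(s["qvel"]).max(),s["finger_gap"])
S,T=snap(7)
b=cv2.resize(S["image"][160:300,270:420],None,fx=4,fy=4,interpolation=cv2.INTER_CUBIC); cv2.imwrite("pics/z7.png",b)
```

```text
20.625 [562.82938195 -46.79065663] [562.8171203  -46.80181375 261.59445031] [[-0.1412, 0.99, -0.0], [0.99, 0.1412, -0.0], [-0.0, -0.0, -1.0]] [ 0.27544392  0.44800297 -2.15988776] 0.0011401685744094829 16.624097616760423
```

View pics/z7.png

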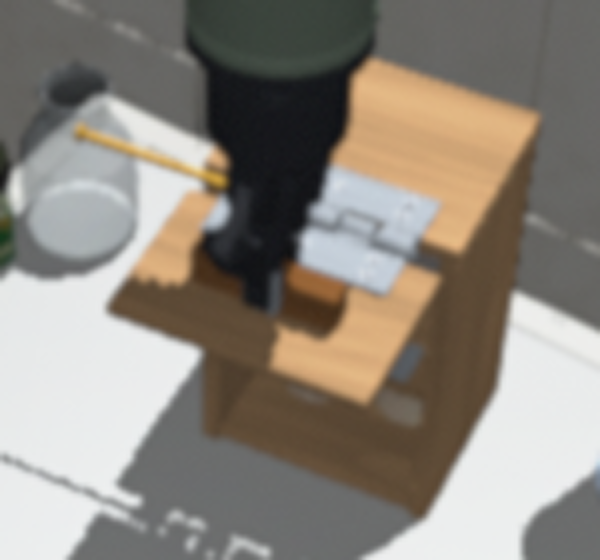

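The picture shows the flap level. Its right knuckle (about 360, 220 in the crop) sits in the gap, in line with the fixed knuckles and with a thin even gap all round. The readings show the arm still and no contact force, so I'm handing it in.

```bash
python3 -c "
from workcell import *
print(finish_job())"
```

```text
the job is handed in; nothing more can be done
None
```

I handed the job in at about 21 s, with flap_two held level and still in the gripper, its knuckles centred in the top hinge's gaps and no contact force; the left knuckle was hidden behind the gripper, so I checked its fit only by light touch and symmetry.

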